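Packing-bench tools back in the shadow tray

TASK

Put the packing bench's two blue tools away in the white shadow tray: lay the blue scraper in its T-shaped cut-out and the caliper with the blue body in its L-shaped cut-out, each the right way round and lying flat on the yellow floor of its pocket. Set them down, do not drop or throw them. The red scraper belongs to another line: leave it, the carton of chocolates and the stack of gold bars where they are.

Things in the scene. Friction and masses are not known exactly. Their poses are not given: they have to be found in the camera images.
- scraper_grip (a point): Centre of the handle of the blue plastic scraper (110 g, varies), 14 above its underside (all lengths in mm). Handle 100 long (x), 24 wide (y), 28 high; at its +x end a flat blade 45 long, 90 wide, 5 thick, level with the underside. The tool runs from x = -50 to +95 of this point. x points to the blade, z up. It lies flat on the table; grip across the handle (y).
- scraper_tip (a point): Middle of the blue scraper's blade edge, 95 ahead (+x) of scraper_grip, 2.5 above the underside; same axes.
- caliper_grip (a point): Centre of the blue body of a closed sliding caliper (150 g, varies), 10 above its underside (all lengths in mm). Body 60 long (x), 34 wide (y), 20 high; a dark steel beam 16 wide, 6 thick runs along x from -110 to +54; dark steel jaws (x = 30 to 54, 6 thick) stick out to y = -57. x points to the jaw end, z up. It lies flat on the table; grip across the body (y).
- caliper_tip (a point): Tip of the caliper's jaws, at x = +42, y = -57 from caliper_grip, 3 above the underside; same axes.
- tray: White shadow tray, fixed to the table: 208 (x) by 263 (y) by 12 high, two pockets 8 deep, yellow floor 4 above the table. Origin: centre of its underside; z up. Tools lie in it with their x along the tray's x. Pockets are 10 mm wider than the tools on every side, with grey finger notches of the same depth beside each grip point, so fingers may reach to the floor.
- scraper_pocket (a point): On the floor of the T-shaped pocket, exactly below where scraper_grip belongs (scraper_grip then stands 14 above this point). x points along the pocket to the wide blade end, z up. Finger notch: 44 long (x), reaching 45 to either side in y.
- scraper_pocket_tip (a point): On the floor of the T-shaped pocket, where the middle of the scraper's blade edge belongs, 95 ahead (+x) of scraper_pocket.
- caliper_pocket (a point): On the floor of the L-shaped pocket, exactly below where caliper_grip belongs (caliper_grip then stands 10 above this point). x points to the jaw end, the jaw recess lies to -y, z up. Finger notch: 50 long (x), reaching 50 to either side in y.
- caliper_pocket_tip (a point): On the floor of the L-shaped pocket, where the tip of the caliper's jaws belongs, at x = +42, y = -57 from caliper_pocket.
- scraper: The blue scraper; origin on its underside, below scraper_grip (14 lower); same axes.
- caliper: The caliper; origin on its underside, below caliper_grip (10 lower); same axes.
- red_scraper_grip (a point): Bystander: red scraper, same shape and size as the blue one; centre of its handle, 14 above the table. Leave alone.
- carton_mid (a point): Bystander: open brown carton of chocolates, 84 (x) by 160 (y) by 35 high; its centre, half-way up. Leave alone.
- stack_mid (a point): Bystander: stack of gold-wrapped bars with a brown band, 50 by 50 by 30 high; its centre. Leave alone.
There are look-alikes about, which are no part of the job. Of the things that look like the caliper, take the one that is nearest to the robot's base at the start. What is shaped like the scraper but pink is not meant.

How it is judged:
By the outcome, as a careful person would: the job done as asked, in the order asked, and still so for the second after the job is handed in, with the robot touching nothing.
It also fails if it takes over 58 s, if anything falls off the work surface, if the arm or the gripper's body presses on something with over 40 N, if the wrist force passes 120 N, or if a joint passes its speed limit or range.

ROBOT

A 7-joint arm with a two-finger parallel gripper is mounted at the origin on the work surface. World frame = base frame: x ahead of the robot, y to its left, z up, the work surface at z = 0. Lengths are in m, angles in rad, forces in N, time in s.
With the tool pointing down it reaches from about 0.425 to 0.95 m from the base axis. Payload 4.7 kg.
Tool frame: the origin (TCP) lies on the centre line of the jaws, within the pads' length; the fingertips stand 14 mm ahead of it and the grasp point (between the pads) lies 5 mm behind it; z points along the fingers, y is the line along which they close (so a half turn about z gives the same grasp; the last joint's range is limited). The gripper opens to 87 mm and grips with 3 to 60 N. Pads are 19 mm wide; open, the fingers measure 117 mm over their backs; the gripper's body (75 mm by 190 mm) begins 51 mm behind the grasp point.
Start: joints at [1.217, 0.469, -0.049, 1.532, 0.024, 1.141, -0.082], TCP at [0.215, -0.64, 0.237] pointing down, gripper open.
Joint ranges: [-2.59, 2.59], [-0.33, 1.99], [-1.39, 1.29], [0.1, 2.45], [-1.04, 4.18], [0.21, 1.99], [-2.66, 2.66]. Speed limits (rad/s): [2.57, 2.57, 3.14, 3.14, 3.14, 3.14, 3.14].

INTERFACE

Orientations are given as a rotation vector (axis times angle).
In Python, from station import bot gives the robot as it stands.
- The arm moves only by the tool move_arm, never from a script. Its argument "commands" is a list of rows, each a list of 7 numbers: the turn, a rotation vector about the tool's x, y, z in rad, then the shift along the tool's x, y, z in m, then the finger opening in m, from 0 to 0.087. In form: [[rx, ry, rz, x, y, z, claw], ...]. A call has 1 to 5 rows; each row is the pose to reach, as a shift and turn from the pose commanded when the call began, along the tool's axes at that moment; what a row does not reach only later rows make up. A row lasts 1/10 s, in which the tool goes at most 50 mm and 8.59 degrees, less where a joint would pass 70% of its speed; a pose out of reach is approached as far as the arm can. A call with a gripper value outside its range is refused whole. The fingers move at their own pace and stop on an object; "newtons" is the grip in N (left out, the last holds). Time passes only in rows, so rows that repeat a pose let the fingers close. It gives the time, the measured TCP pose, the force, the opening and the grip force at its end, in the units of the state.
- bot.observe(): the state, without advancing time (a new reading comes with each control period).
- bot.camera(name): name is "scene" or "top" or "wrist"; returns (picture, depth): 480x640x3 uint8, blue, green, red; 480x640 float32, m along the optical axis (not along the pixel's ray), 0 where there is no reading.
- bot.get_calibration(name): a dict with "fx", "fy", "cx", "cy" (pixels), "R" (3x3) and "t" (3): a world point X has camera coordinates R X + t. Camera axes: x right, y down, z forward; pixel columns grow to the right and rows downward; lengths in m; the calibration is good to about 2 mm. A picture is of the moment at which its call begins: read the wrist's pose just before it. get_calibration takes no time and is no camera call; for the wrist camera it gives the pose at the moment of the call.
- bot.finish_job(): hands the job in; it is judged then, once.
Trained networks look in the newest picture that a camera, given by its name, has taken for a name from the list of things; names that differ only in an ending like _2 or _b are one class to them, and where a whole thing is asked for, a point or a joint stands for the part that bears it (a point fixed in the world has none). Each returns a list of dicts, best first, with "p" (0 to 1); they miss things now and then, are a little off and sometimes report something else, mostly with a low value. They report only what shows in the picture. A call takes as long as a camera call. They do not tell look-alikes from the thing itself.
- bot.recognise(camera, label): "xyz" ([x, y, z] in m, in world coordinates, good to about 4 mm: the middle of the surface that is visible of it).
- bot.cut_out(camera, label): "pixels" (480x640 bool, what is visible of it).
- bot.place_of(camera, label): "xyz" ([x, y, z] in m, in world coordinates, good to about 4 mm: a listed point, or the origin of a listed thing).
The state is a dict: "clock": time; "qpos": joint angles; "qd": joint speeds; "joint_efforts": joint torques, N m; "tool_pos": TCP position; "tool_rot": TCP orientation; "contact_force": force on the tool from outside, world axes, zero at the start; "moment": the same for the moment, N m; "gripper_width": opening from 0.0 (shut) to 1.0 (fully open); "grasp_force": force on a finger pad.
Only numpy, scipy, OpenCV 4.12 (cv2) and the standard library are available. Lean on these libraries where they do the work, as an engineer would, in place of code of your own. Each camera call takes 0.05 s, during which the arm holds its last target. There are 200 camera calls.

## Working session

There is one attempt and no reset: what is moved stays moved. The work goes in short steps, Python scripts to look and compute and a tool call to move; the robot and the scene stay as the last step left them, time stands still between calls to the robot, and variables do not carry over. Pictures are saved under pics/ and viewed, at most 10 in all, crops included, and the job is handed in when it is done.

Besides the shell and the picture viewer there is one more tool, called in YAML: its name, and indented under it one key for each argument. move_arm: Moves the arm, as the interface text tells. Its arguments: {"type":"object","properties":{"commands":{"type":"array","items":{"type":"array","items":{"type":"number"}}},"newtons":{"type":"number"}},"required":["commands"]}

```bash
mkdir -p pics; ls; python3 - <<'E'
from station import bot
import cv2,numpy as np
s=bot.observe();print(s['clock'],s['tool_pos'],s['tool_rot'],s['gripper_width'])
ims=[]
for c in ['top','scene']:
    p,d=bot.camera(c);ims.append(p);np.save(f'{c}_d.npy',d);cv2.imwrite(f'pics/{c}0.png',p);k=bot.get_calibration(c);print(c,k)
    for l in ['scraper_grip','scraper_tip','caliper_grip','caliper_tip','scraper_pocket','scraper_pocket_tip','caliper_pocket','caliper_pocket_tip','tray']:
        if c=='top' or 'pocket' not in l:
            print(c,l,[(np.round(r['xyz'],3).tolist(),round(r['p'],2)) for r in bot.place_of(c,l)])
print(bot.observe()['clock'])
E
```

```text
pics
0.0 [ 0.21521597 -0.63917492  0.23549485] [-3.09837730e+00 -5.07702698e-01  6.73129984e-04] 0.9990137689992357
top {'fx': 564.6714074855958, 'fy': 564.6714074855958, 'cx': 308.67467157980764, 'cy': 243.88371846356623, 'R': array([[ 0.02036557, -0.99962064,  0.01854258],
       [-0.98204899, -0.02347931, -0.18715904],
       [ 0.1875234 , -0.01439812, -0.9821546 ]]), 't': array([-0.08475569,  0.49639285,  1.2889344 ])}
top scraper_grip [([0.443, 0.186, 0.016], 0.96), ([0.189, 0.317, 0.016], 0.85), ([0.515, -0.028, 0.006], 0.65)]
top scraper_tip [([0.532, 0.215, 0.007], 0.95), ([0.259, 0.247, 0.003], 0.74), ([0.608, -0.03, 0.005], 0.43), ([0.535, -0.096, 0.002], 0.3)]
top caliper_grip [([0.461, -0.382, 0.011], 0.8), ([0.454, -0.543, 0.012], 0.73), ([0.66, -0.367, 0.013], 0.7)]
top caliper_tip [([0.517, -0.417, 0.004], 0.94), ([0.524, -0.536, 0.005], 0.81), ([0.684, -0.3, 0.0], 0.61)]
top scraper_pocket [([0.512, -0.028, 0.004], 0.68)]
top scraper_pocket_tip [([0.606, -0.03, 0.005], 0.67)]
top caliper_pocket [([0.566, -0.146, 0.005], 0.74)]
top caliper_pocket_tip [([0.607, -0.202, 0.003], 0.68)]
top tray [([0.535, -0.092, -0.001], 0.77)]
scene {'fx': 558.8238707954677, 'fy': 558.8238707954677, 'cx': 328.04459449394636, 'cy': 240.2206041796799, 'R': array([[ 0.80120559,  0.59828405,  0.01121585],
       [ 0.44674497, -0.58558851, -0.67639118],
       [-0.39810618,  0.54693901, -0.73645718]]), 't': array([-0.35233832, -0.21271169,  1.8029765 ])}
scene scraper_grip [([0.448, 0.184, 0.016], 0.86), ([0.188, 0.311, 0.014], 0.79)]
scene scraper_tip [([0.534, 0.215, 0.003], 0.75), ([0.257, 0.248, -0.0], 0.67)]
scene caliper_grip [([0.456, -0.388, 0.011], 0.79), ([0.66, -0.365, 0.011], 0.63), ([0.45, -0.546, 0.009], 0.58)]
scene caliper_tip [([0.685, -0.299, 0.005], 0.94), ([0.52, -0.536, 0.001], 0.89), ([0.518, -0.416, 0.0], 0.73), ([0.458, -0.388, -0.004], 0.4)]
scene tray [([0.533, -0.095, -0.004], 0.86)]
0.8
```

View pics/top0.png

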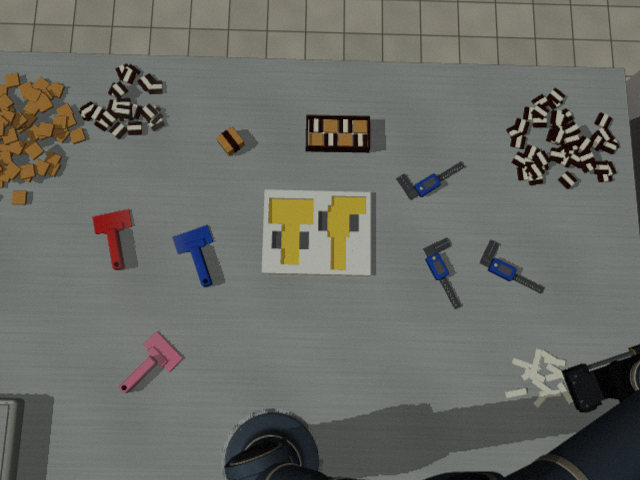

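The picture shows the blue scraper at about (200,258), the red one at (115,240), the pink one at (152,362) and the tray at (318,232). The three calipers are at (437,263), (502,267) and (428,186). The one at (437,263), which is (0.459,-0.385), is nearest the base. I go over the tray first, for a wrist look.

move_arm:
  commands:
    - [0,0,0,0.04,-0.03,0,0.087]
    - [0,0,0,0.08,-0.06,0,0.087]
    - [0,0,0,0.12,-0.09,0,0.087]
    - [0,0,0,0.16,-0.12,0,0.087]
    - [0,0,0,0.16,-0.12,0,0.087]

```text
clock: 1.3
tool_pos: [0.3349, -0.4679, 0.2371]
tool_rot: [-3.094, -0.527, -0.006]
contact_force: [0.8, 1.0, 0.1]
gripper_width: 1.002
grasp_force: 0.0
```

move_arm:
  commands:
    - [0,0,0,0.04,-0.03,0,0.087]
    - [0,0,0,0.08,-0.06,0,0.087]
    - [0,0,0,0.12,-0.09,0,0.087]
    - [0,0,0,0.16,-0.12,0,0.087]
    - [0,0,0,0.16,-0.12,0,0.087]

```text
clock: 1.8
tool_pos: [0.4469, -0.303, 0.2371]
tool_rot: [-3.095, -0.527, -0.006]
contact_force: [0.3, -0.9, 0.7]
gripper_width: 0.999
grasp_force: 0.0
```

move_arm:
  commands:
    - [0,0,0,0.04,-0.03,-0.02,0.087]
    - [0,0,0,0.08,-0.06,-0.04,0.087]
    - [0,0,0,0.12,-0.09,-0.06,0.087]
    - [0,0,0,0.15,-0.12,-0.08,0.087]
    - [0,0,0,0.15,-0.12,-0.08,0.087]

```text
clock: 2.3
tool_pos: [0.5496, -0.1426, 0.3196]
tool_rot: [-3.097, -0.522, -0.011]
contact_force: [0.0, 0.4, -0.0]
gripper_width: 0.998
grasp_force: 0.0
```

```bash
cat > h.py <<'E'
from station import bot
import numpy as np, cv2
from scipy.spatial.transform import Rotation as Ro
def go(xyz,yaw_deg):
    """print shift/turn in tool axes from present pose to tool-down pose with tool x at yaw"""
    s=bot.observe();R=Ro.from_rotvec(s['tool_rot'])
    T=Ro.from_euler('z',yaw_deg,degrees=True)*Ro.from_euler('x',np.pi)
    print('turn',np.round((R.inv()*T).as_rotvec(),3),'shift',np.round(R.inv().apply(np.array(xyz)-s['tool_pos']),4))
def st():
    s=bot.observe();m=Ro.from_rotvec(s['tool_rot']).as_matrix()
    print('t',round(s['clock'],2),'pos',np.round(s['tool_pos'],4),'yaw',round(np.degrees(np.arctan2(m[1,0],m[0,0])),1),'z',np.round(m[:,2],3),'q',np.round(s['qpos'],2),'F',np.round(s['contact_force'],1),'w',round(s['gripper_width']*.087,4),'g',round(s['grasp_force'],1))
def look(cam,labels,fn=None):
    k=bot.get_calibration(cam);p,d=bot.camera(cam)
    if fn: cv2.imwrite('pics/'+fn,p)
    for l in labels: print(l,[(np.round(r['xyz'],4).tolist(),round(r['p'],2)) for r in bot.place_of(cam,l) if r['p']>.3])
    return k,p,d
def world(k,u,v,z):
    """pixels (arrays) -> world points on the plane at height z"""
    r=np.stack([(u-k['cx'])/k['fx'],(v-k['cy'])/k['fy'],np.ones_like(u,float)],-1)@k['R']
    c=-k['R'].T@k['t']
    return c+r*((z-c[2])/r[...,2])[...,None]
E
python3 - <<'E'
from h import *
st()
k,p,d=look('wrist',['scraper_pocket','scraper_pocket_tip','caliper_pocket','caliper_pocket_tip','tray'],'w1.png')
print(-k['R'].T@k['t'],k['R'])
h=cv2.cvtColor(p,cv2.COLOR_BGR2HSV)
m=cv2.inRange(h,(20,120,80),(35,255,255))
n,l,s,c=cv2.connectedComponentsWithStats(m)
for i in range(1,n):
    if s[i,4]>500: print(s[i],c[i])
go([.445,.185,.2],18.6)
E
```

```text
t 2.3 pos [ 0.5496 -0.1426  0.3196] yaw 19.1 z [ 0.007  0.002 -1.   ] q [ 0.44  0.25 -0.32  1.67  0.08  1.23 -1.13] F [ 0.   0.4 -0. ] w 0.0868 g 0.0
scraper_pocket [([0.5092, -0.0287, 0.0035], 0.79)]
scraper_pocket_tip [([0.6103, -0.0264, 0.0029], 0.94)]
caliper_pocket [([0.5642, -0.1449, 0.0038], 0.59)]
caliper_pocket_tip [([0.6057, -0.2027, 0.0083], 0.95)]
tray [([0.5351, -0.0988, -0.0029], 0.57)]
[ 0.61543642 -0.11933899  0.46888105] [[ 3.28204193e-01 -9.44606710e-01  4.14515153e-04]
 [-9.14070514e-01 -3.17483637e-01  2.52347452e-01]
 [-2.38237494e-01 -8.32003878e-02 -9.67636601e-01]]
[ 190   98   99  144 7356] [232.05383361 159.39790647]
[ 283  135  108  141 5919] [329.45429971 192.96097314]
turn [-0.     0.002 -0.004] shift [ 0.0117 -0.3504  0.1156]
```

View pics/w1.png

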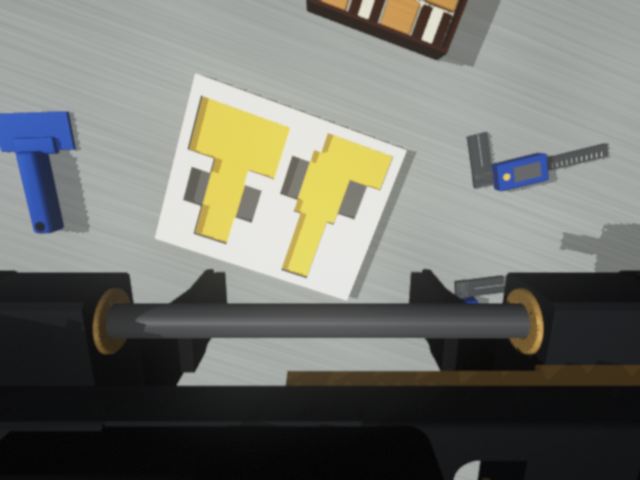

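The wrist picture shows the tray corners at (196,73), (410,150), (348,300) and (156,239). Both yellow pockets are whole, and the blue scraper is at the left (40,170). I fit the pockets from this picture, then move on.

```bash
python3 - <<'E'
from h import *
k=bot.get_calibration('wrist');p=cv2.imread('pics/w1.png')
h=cv2.cvtColor(p,cv2.COLOR_BGR2HSV)
q=np.array([[196,73],[410,150],[348,300],[156,239]],float)
g=cv2.cvtColor(p,cv2.COLOR_BGR2GRAY)
w=world(k,q[:,0],q[:,1],.012);c=w.mean(0);print('corners',np.round(w[:,:2],4).tolist(),c)
a=np.array([w[0]-w[3],w[1]-w[2]]).mean(0);b=np.array([w[0]-w[1],w[3]-w[2]]).mean(0)
y1=np.arctan2(a[1],a[0]);y2=np.arctan2(-b[0],b[1]);print('yaw',np.degrees([y1,y2]),np.linalg.norm(a),np.linalg.norm(b))
m=cv2.inRange(h,(20,120,80),(35,255,255))
n,l,s,_=cv2.connectedComponentsWithStats(m)
yaw=(y1+y2)/2;R=np.array([[np.cos(yaw),np.sin(yaw)],[-np.sin(yaw),np.cos(yaw)]])
for i in range(1,n):
    if s[i,4]<500: continue
    v,u=np.nonzero(l==i)
    for z in(.004,.012):
        P=(world(k,u.astype(float),v,z)[:,:2]-c[:2])@R.T
        print(z,'x,y range in tray',np.percentile(P,[.3,99.7],axis=0).round(4).tolist())
print('nets rel',[(R@(np.array(t)-c[:2])).round(4).tolist() for t in([.5105,-.0285],[.565,-.1455],[.606,-.2025],[.608,-.028])])
E
```

```text
corners [[0.6342, 0.0247], [0.6318, -0.2385], [0.4243, -0.2337], [0.4267, 0.0273]] [ 0.5292248  -0.10501993  0.012     ]
yaw [-1.01656173 -0.51784454] 0.20756443630446245 0.2621468602598269
0.004 x,y range in tray [[-0.0807, 0.0144], [0.0805, 0.1205]]
0.012 x,y range in tray [[-0.0779, 0.0138], [0.0806, 0.118]]
0.004 x,y range in tray [[-0.0908, -0.1147], [0.0895, -0.0235]]
0.012 x,y range in tray [[-0.0877, -0.1131], [0.0894, -0.0235]]
nets rel [[-0.0197, 0.0763], [0.0363, -0.04], [0.0781, -0.0964], [0.0777, 0.0781]]
```

move_arm:
  commands:
    - [0,0,0,0,-0.05,0.02,0.087]
    - [0,0,0,0,-0.09,0.03,0.087]
    - [0,0,0,-0.01,-0.14,0.04,0.087]
    - [0,0,0,-0.02,-0.18,0.05,0.087]
    - [0,0,0,-0.02,-0.18,0.05,0.087]

```text
clock: 3.1
tool_pos: [0.4654, 0.0192, 0.2649]
tool_rot: [-3.097, -0.518, 0.007]
contact_force: [-0.1, 0.1, -0.2]
gripper_width: 1.001
grasp_force: 0.0
```

move_arm:
  commands:
    - [0,0,0,0,-0.04,0.02,0.087]
    - [0,0,0,0,-0.08,0.03,0.087]
    - [0,0,0,0,-0.12,0.04,0.087]
    - [0,0,0,0,-0.15,0.05,0.087]
    - [0,0,0,0,-0.15,0.05,0.087]

```text
clock: 3.6
tool_pos: [0.42, 0.1597, 0.2154]
tool_rot: [-3.098, -0.515, 0.004]
contact_force: [-0.0, -0.8, -0.7]
gripper_width: 1.003
grasp_force: 0.0
```

```bash
python3 - <<'E'
from h import *
st()
k,p,d=look('wrist',['scraper_grip','scraper_tip'],'w2.png')
h=cv2.cvtColor(p,cv2.COLOR_BGR2HSV)
m=cv2.inRange(h,(105,130,40),(130,255,255));n,l,s,_=cv2.connectedComponentsWithStats(m)
i=1+s[1:,4].argmax();print(s[i])
go([.445,.185,.1],18.6)
E
```

```text
t 3.6 pos [0.42   0.1597 0.2154] yaw 18.9 z [-0.003  0.    -1.   ] q [ 0.05  0.16 -0.56  2.04  0.1   0.96 -1.8 ] F [-0.  -0.8 -0.7] w 0.0873 g 0.0
scraper_grip [([0.4429, 0.1795, 0.013], 0.65)]
scraper_tip [([0.5332, 0.2179, 0.0015], 0.72)]
[ 249   73   99  161 7455]
turn [ 0.001  0.    -0.003] shift [ 0.0305 -0.0207  0.1164]
```

View pics/w2.png

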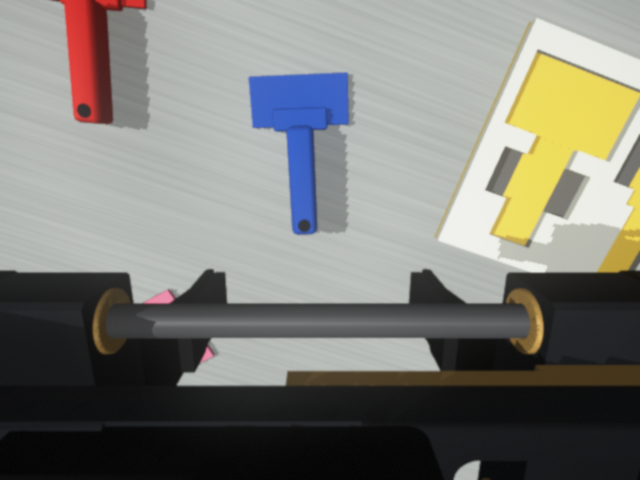

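The picture shows the blue scraper at blade edge (250,77)–(348,73) and handle end (304,234). The arm was still settling when I took the last picture, so I'll measure again now at rest and check the tray on the top picture.

```bash
python3 - <<'E'
from h import *
st()
k,p,d=look('wrist',['scraper_grip','scraper_tip'],'w3.png')
h=cv2.cvtColor(p,cv2.COLOR_BGR2HSV)
m=cv2.inRange(h,(105,130,40),(130,255,255));n,l,s,_=cv2.connectedComponentsWithStats(m)
i=1+s[1:,4].argmax();x,y,w,hh,_=s[i];M=l==i;print(s[i])
u=np.arange(x+6,x+w-6);v=M[:,u].argmax(0)
W=world(k,u.astype(float),v,.005)[:,:2]
f=np.polyfit(W[:,1],W[:,0],1);yaw=np.degrees(np.arctan(-f[0]));print('edge yaw',yaw)
U=world(k,np.array([x,x+w-1.]),np.array([M[:,x].argmax(),M[:,x+w-1].argmax()]),.005);print('corners',U[:,:2],U[:,:2].mean(0))
rows=np.arange(y+70,y+hh-10);mid=np.array([np.nonzero(M[r])[0].mean() for r in rows])
H=world(k,mid,rows.astype(float),.028)[:,:2];g=np.polyfit(H[:,0],H[:,1],1);print('handle yaw',np.degrees(np.arctan(g[0])),H[[0,-1]])
vv,uu=np.nonzero(M);e=world(k,np.array([uu[vv>=y+hh-2].mean()]),np.array([y+hh-1.]),.028);print('handle end',e)
go([.445,.185,.1],18.6)
print('TOP');k=bot.get_calibration('top');p=cv2.imread('pics/top0.png');h=cv2.cvtColor(p,cv2.COLOR_BGR2HSV)
wm=cv2.inRange(h,(0,0,205),(180,40,255));wm[:,:255]=0;wm[:,385:]=0;wm[:180]=0;wm[285:]=0
wm=cv2.morphologyEx(wm,cv2.MORPH_CLOSE,np.ones((25,25)))
n,l,s,_=cv2.connectedComponentsWithStats(wm);i=1+s[1:,4].argmax();v,u=np.nonzero(l==i)
P=world(k,u.astype(float),v,.012)[:,:2];print('tray',cv2.minAreaRect((P*1000).astype(np.float32)))
ym=cv2.inRange(h,(20,120,80),(35,255,255));ym[wm==0]=0
n,l,s,_=cv2.connectedComponentsWithStats(ym)
for i in range(1,n):
    if s[i,4]>300:
        v,u=np.nonzero(l==i);P=world(k,u.astype(float),v,.004)[:,:2];print('yel',P.min(0),P.max(0))
E
```

```text
t 3.75 pos [0.4226 0.1558 0.2164] yaw 18.4 z [-0.    -0.001 -1.   ] q [ 0.05  0.16 -0.55  2.04  0.1   0.96 -1.8 ] F [ 0.4 -0.5 -0.2] w 0.0869 g 0.0
scraper_grip [([0.4424, 0.1821, 0.0156], 0.89)]
scraper_tip [([0.5307, 0.2164, 0.0025], 0.56), ([0.4768, 0.3903, 0.0122], 0.52)]
[ 244   75   98  160 7408]
edge yaw 21.067137002773404
corners [[0.51595738 0.25775831]
 [0.52197257 0.16627875]] [0.51896498 0.21201853]
handle yaw 21.036079203198565 [[0.47645798 0.19612367]
 [0.40908244 0.16994432]]
handle end [[0.39974187 0.16718996 0.028     ]]
turn [ 0.001 -0.    -0.003] shift [ 0.0303 -0.0204  0.1167]
TOPTraceback (most recent call last):
  File "<stdin>", line 18, in <module>
ValueError: attempt to get argmax of an empty sequence
```

move_arm:
  commands:
    - [0,0,-0.045,0.029,-0.02,0.04,0.087]
    - [0,0,-0.045,0.029,-0.02,0.08,0.087]
    - [0,0,-0.045,0.029,-0.02,0.11,0.087]
    - [0,0,-0.045,0.029,-0.02,0.13,0.087]
    - [0,0,-0.045,0.029,-0.02,0.13,0.087]

```text
clock: 4.4
tool_pos: [0.4416, 0.1841, 0.0842]
tool_rot: [3.087, 0.575, -0.009]
contact_force: [-0.6, -0.7, 0.2]
gripper_width: 0.994
grasp_force: 0.0
```

```bash
python3 - <<'E'
from h import *
st();look('wrist',[],'w4.png');look('top',[],'t4.png')
st();go([.444,.184,.019],21)
print('TOP');k=bot.get_calibration('top');p=cv2.imread('pics/top0.png');h=cv2.cvtColor(p,cv2.COLOR_BGR2HSV)
print(p[200,270],p[270,310])
ym=cv2.inRange(h,(20,120,80),(35,255,255));ym[:,:255]=0;ym[:,385:]=0;ym[:180]=0;ym[285:]=0
n,l,s,_=cv2.connectedComponentsWithStats(ym)
for i in range(1,n):
    if s[i,4]>300:
        v,u=np.nonzero(l==i);P=world(k,u.astype(float),v,.004)[:,:2];print('yel',P.min(0),P.max(0))
c=np.float32([[265,191],[371,191],[371,275],[263,272]]).reshape(-1,1,2)
g=cv2.cvtColor(p,cv2.COLOR_BGR2GRAY);cv2.cornerSubPix(g,c,(5,5),(-1,-1),(3,50,.01));c=c[:,0].astype(float)
w=world(k,c[:,0],c[:,1],.012);print(w[:,:2],w.mean(0))
E
```

```text
t 4.4 pos [0.4416 0.1841 0.0842] yaw 21.1 z [-0.005 -0.003 -1.   ] q [-0.07  0.41 -0.5   2.11  0.3   0.7  -1.98] F [-0.6 -0.7  0.2] w 0.0865 g 0.0
t 4.5 pos [0.4435 0.1855 0.0869] yaw 21.1 z [ 0. -0. -1.] q [-0.07  0.4  -0.51  2.1   0.3   0.7  -1.97] F [0.5 0.7 1.2] w 0.087 g 0.0
turn [ 0.    -0.     0.002] shift [-0.0001  0.0016  0.0679]
TOP
[ 30  97 117] [162 169 167]
yel [ 0.44618489 -0.21226483] [ 0.62858106 -0.11808953]
yel [ 0.45763963 -0.08321303] [0.61963296 0.02595442]
[[ 0.63993951  0.03809857]
 [ 0.63966763 -0.22475199]
 [ 0.4333668  -0.22506024]
 [ 0.4340184   0.03849479]] [ 0.53674809 -0.09330472  0.012     ]
```

View pics/w4.png

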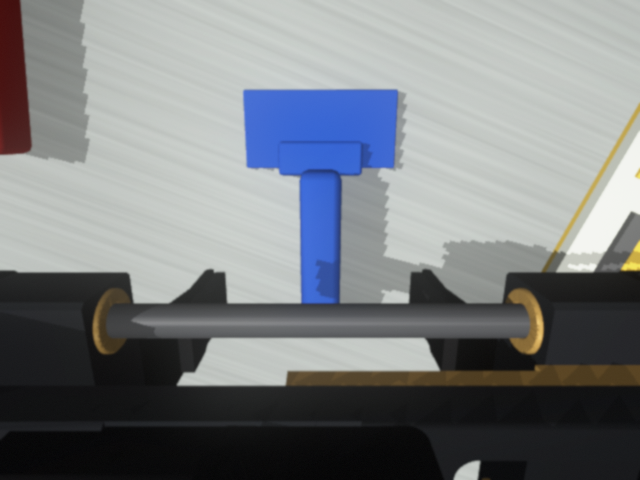

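The handle (centre u≈320) lies midway between the fingers. I go down, grip and lift a little.

move_arm:
  commands:
    - [0,0,0,0,0.001,0.03,0.087]
    - [0,0,0,0,0.001,0.055,0.087]
    - [0,0,0,0,0.001,0.067,0.087]
    - [0,0,0,0,0.001,0.067,0.087]
    - [0,0,0,0,0.001,0.067,0.087]

```text
clock: 5.0
tool_pos: [0.4442, 0.1855, 0.0207]
tool_rot: [-3.088, -0.577, -0.003]
contact_force: [-0.1, 0.6, 0.7]
gripper_width: 1.003
grasp_force: 0.0
```

move_arm:
  commands:
    - [0,0,0,0,0,0,0.01]
    - [0,0,0,0,0,0,0.01]
    - [0,0,0,0,0,0,0.01]
    - [0,0,0,0,0,0,0.01]
    - [0,0,0,0,0,0,0.01]
  newtons: 35

```text
clock: 5.5
tool_pos: [0.4433, 0.1851, 0.0197]
tool_rot: [3.088, 0.578, 0.0]
contact_force: [-0.5, 0.7, 0.3]
gripper_width: 0.63
grasp_force: 0.0
```

```bash
python3 -c "
from h import *
st()"
```

```text
t 5.5 pos [0.4433 0.1851 0.0197] yaw 21.2 z [ 0. -0. -1.] q [-0.13  0.52 -0.43  2.14  0.4   0.56 -2.06] F [-0.5  0.7  0.3] w 0.0548 g 0.0
```

move_arm:
  commands:
    - [0,0,0,0,0,0,0.01]
    - [0,0,0,0,0,0,0.01]
    - [0,0,0,0,0,0,0.01]
    - [0,0,0,0,0,0,0.01]
    - [0,0,0,0,0,0,0.01]

```text
clock: 6.0
tool_pos: [0.4432, 0.1849, 0.0195]
tool_rot: [3.088, 0.577, -0.0]
contact_force: [-0.5, -1.3, 0.3]
gripper_width: 0.273
grasp_force: 34.9
```

move_arm:
  commands:
    - [0,0,0,0,0,0,0.01]
    - [0,0,0,0,0,-0.01,0.01]
    - [0,0,0,0,0,-0.03,0.01]
    - [0,0,0,0,0,-0.06,0.01]
    - [0,0,0,0,0,-0.09,0.01]

```text
clock: 6.5
tool_pos: [0.4426, 0.1851, 0.1107]
tool_rot: [-3.088, -0.578, 0.002]
contact_force: [0.9, 1.5, -1.3]
gripper_width: 0.277
grasp_force: 34.9
```

```bash
python3 - <<'E'
from h import *
st();go([.511,-.03,.11],-.5)
k=bot.get_calibration('wrist')
R=np.array([[ 3.28204193e-01,-9.44606710e-01,4.14515153e-04],[-9.14070514e-01,-3.17483637e-01,2.52347452e-01],[-2.38237494e-01,-8.32003878e-02,-9.67636601e-01]])
k['R']=R;k['t']=-R@np.array([0.61543642,-0.11933899,0.46888105])
p=cv2.imread('pics/w1.png');h=cv2.cvtColor(p,cv2.COLOR_BGR2HSV)
c=np.float32([[196,73],[410,150],[348,300],[156,239]]).reshape(-1,1,2)
cv2.cornerSubPix(cv2.cvtColor(p,cv2.COLOR_BGR2GRAY),c,(6,6),(-1,-1),(3,50,.01));c=c[:,0].astype(float)
w=world(k,c[:,0],c[:,1],.012);print(c.tolist(),w[:,:2],w.mean(0))
m=cv2.inRange(h,(20,120,80),(35,255,255));n,l,s,_=cv2.connectedComponentsWithStats(m)
for i in range(1,n):
    if s[i,4]>500:
        v,u=np.nonzero(l==i)
        for z in(.004,.012): print(z,np.percentile(world(k,u.astype(float),v,z)[:,:2],[.2,99.8],axis=0).round(4).tolist())
E
```

```text
t 6.5 pos [0.4426 0.1851 0.1107] yaw 21.2 z [-0.001 -0.    -1.   ] q [-0.04  0.37 -0.53  2.09  0.27  0.75 -1.94] F [ 0.9  1.5 -1.3] w 0.0241 g 34.9
turn [-0.     0.001  0.379] shift [-0.0141  0.2253  0.0006]
[[194.81141662597656, 72.62312316894531], [406.3565979003906, 149.97286987304688], [347.77923583984375, 302.5021057128906], [154.26759338378906, 238.11245727539062]] [[ 0.63971717  0.0384413 ]
 [ 0.63943746 -0.22492196]
 [ 0.42837613 -0.22759317]
 [ 0.430987    0.03866471]] [ 0.53462944 -0.09385228  0.012     ]
0.004 [[0.454, -0.0813], [0.617, 0.0262]]
0.012 [[0.4568, -0.082], [0.617, 0.0236]]
0.004 [[0.444, -0.2117], [0.626, -0.1191]]
0.012 [[0.447, -0.2101], [0.6258, -0.1191]]
```

move_arm:
  commands:
    - [0,0,0.075,-0.002,0.04,0,0.01]
    - [0,0,0.15,-0.004,0.08,0,0.01]
    - [0,0,0.225,-0.007,0.125,0,0.01]
    - [0,0,0.3,-0.009,0.17,0,0.01]
    - [0,0,0.371,-0.011,0.21,0,0.01]

```text
clock: 7.0
tool_pos: [0.5091, -0.0168, 0.1102]
tool_rot: [3.141, -0.008, 0.001]
contact_force: [0.5, -0.5, -2.1]
gripper_width: 0.271
grasp_force: 34.9
```

move_arm:
  commands:
    - [0,0,0,0,0.014,0,0.01]
    - [0,0,0,0,0.014,0,0.01]
    - [0,0,0,0,0.014,0,0.01]
    - [0,0,0,0,0.014,0,0.01]

```text
clock: 7.4
tool_pos: [0.5084, -0.0264, 0.1097]
tool_rot: [-3.141, -0.004, 0.0]
contact_force: [-0.4, -0.0, -1.9]
gripper_width: 0.273
grasp_force: 34.9
```

```bash
python3 - <<'E'
from h import *
st()
k,p,d=look('wrist',['scraper_tip','scraper_grip'],'w5.png')
st();go([.514,-.0285,.025],0)
h=cv2.cvtColor(p,cv2.COLOR_BGR2HSV)
m=cv2.inRange(h,(105,130,40),(130,255,255));n,l,s,_=cv2.connectedComponentsWithStats(m)
i=1+s[1:,4].argmax();x,y,w,hh,_=s[i];M=l==i;print(s[i])
z=bot.observe()['tool_pos'][2]-.0195+.005
u=np.arange(x+8,x+w-8);v=M[:,u].argmax(0);W=world(k,u.astype(float),v,z)[:,:2]
f=np.polyfit(W[:,1],W[:,0],1);print('yaw',np.degrees(np.arctan(-f[0])),'edge mid',W.mean(0),'ends',W[[0,-1]])
E
```

```text
t 7.4 pos [ 0.5084 -0.0264  0.1097] yaw 0.1 z [-0.     0.001 -1.   ] q [ 0.28  0.39 -0.38  2.03  0.2   0.76 -1.79] F [-0.4 -0.  -1.9] w 0.0238 g 34.9
scraper_tip [([0.6034, -0.0263, 0.0911], 0.56)]
scraper_grip []
t 7.55 pos [ 0.5086 -0.0271  0.1096] yaw 0.1 z [ 0.  0. -1.] q [ 0.28  0.39 -0.38  2.03  0.21  0.76 -1.79] F [ 0.8 -0.3 -1.8] w 0.0235 g 34.9
turn [-0.    -0.     0.002] shift [0.0054 0.0015 0.0846]
[  212    76   215   228 29500]
yaw -0.34356433700106265 edge mid [ 0.60298062 -0.02631481] ends [[ 0.60325223  0.01447496]
 [ 0.60271271 -0.06713157]]
```

View pics/w5.png

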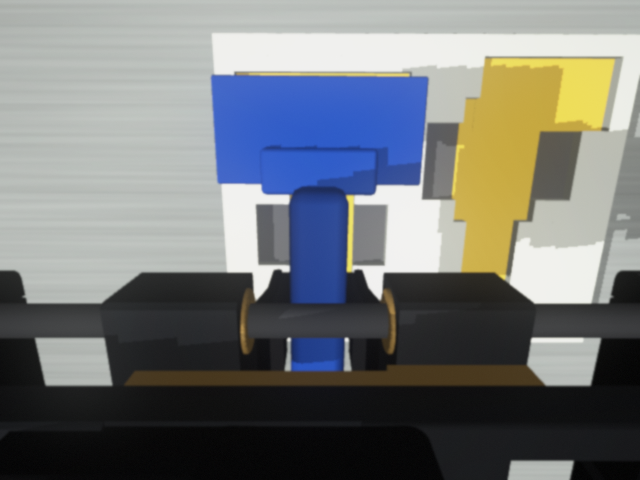

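The scraper is held straight and centred: tip 94.5 mm ahead of the TCP. The pocket's far edge shows at row 72, u 234–411, and the notches at u 257–386. I check the pocket centre from these.

```bash
python3 - <<'E'
from h import *
k=bot.get_calibration('wrist')
for n,u,v,z in[('far edge L',234.,72.,.004),('far edge R',411.,72.,.004),('notchL',257.,235.,.004),('notchR',386.,235.,.004),('notch top',272.,205.,.004),('notch bot',272.,265.,.012),('trayTL',213.,34.,.012),('cal far L',486.,57.,.004),('cal far R',617.,57.,.004)]:
    print(n,world(k,np.array([u]),np.array([v]),z)[0].round(4))
E
```

```text
far edge L [0.6194 0.027  0.004 ]
far edge R [ 0.6196 -0.0862  0.004 ]
notchL [0.5115 0.0167 0.004 ]
notchR [ 0.5117 -0.0757  0.004 ]
notch top [0.5333 0.0053 0.004 ]
notch bot [0.4916 0.0056 0.012 ]
trayTL [0.6394 0.0368 0.012 ]
cal far L [ 0.6285 -0.1331  0.004 ]
cal far R [ 0.6287 -0.2161  0.004 ]
```

move_arm:
  commands:
    - [0,0,0,0.0055,0.002,0.02,0.01]
    - [0,0,0,0.0055,0.002,0.045,0.01]
    - [0,0,0,0.0055,0.002,0.06,0.01]
    - [0,0,0,0.0055,0.002,0.07,0.01]
    - [0,0,0,0.0055,0.002,0.075,0.01]

```text
clock: 8.05
tool_pos: [0.514, -0.0301, 0.0338]
tool_rot: [-3.141, 0.0, 0.002]
contact_force: [0.3, 0.6, -1.3]
gripper_width: 0.273
grasp_force: 34.9
```

move_arm:
  commands:
    - [0,0,0,0,0,0.004,0.01]
    - [0,0,0,0,0,0.007,0.01]
    - [0,0,0,0,0,0.01,0.01]
    - [0,0,0,0,0,0.011,0.01]
    - [0,0,0,0,0,0.011,0.01]

```text
clock: 8.55
tool_pos: [0.5144, -0.0307, 0.0237]
tool_rot: [3.141, -0.002, 0.001]
contact_force: [-0.0, 0.1, -0.2]
gripper_width: 0.272
grasp_force: 34.9
```

```bash
python3 -c "
from h import *
st();go([.514,-.0285,.0235],0)"
```

```text
t 8.55 pos [ 0.5144 -0.0307  0.0237] yaw -0.1 z [ 0. -0. -1.] q [ 0.23  0.53 -0.32  2.07  0.29  0.59 -1.87] F [-0.   0.1 -0.2] w 0.0237 g 34.9
turn [ 0.    -0.    -0.001] shift [-0.0004 -0.0022  0.0002]
```

move_arm:
  commands:
    - [0,0,0,0,0,0,0.042]
    - [0,0,0,0,0,0,0.042]
    - [0,0,0,0,0,0,0.042]
    - [0,0,0,0,0,0,0.042]
    - [0,0,0,0,0,0,0.042]

```text
clock: 9.05
tool_pos: [0.5144, -0.0307, 0.0237]
tool_rot: [3.141, -0.002, 0.0]
contact_force: [-0.2, -0.3, -0.3]
gripper_width: 0.474
grasp_force: 0.0
```

move_arm:
  commands:
    - [0,0,0,0,0,-0.015,0.042]
    - [0,0,0,0,0,-0.04,0.042]
    - [0,0,0,0,0,-0.08,0.042]
    - [0,0,0,0,0,-0.12,0.087]
    - [0,0,0,0,0,-0.16,0.087]

```text
clock: 9.55
tool_pos: [0.514, -0.0306, 0.1851]
tool_rot: [-3.142, 0.002, 0.0]
contact_force: [-0.2, -0.4, -0.5]
gripper_width: 0.588
grasp_force: 0.0
```

```bash
python3 -c "
from h import *
st();look('wrist',['scraper_grip','scraper_tip'],'w6.png');go([.44,-.39,.2],24.6)"
```

```text
t 9.55 pos [ 0.514  -0.0306  0.1851] yaw -0.1 z [-0.  0. -1.] q [ 0.32  0.3  -0.41  1.95  0.15  0.93 -1.74] F [-0.2 -0.4 -0.5] w 0.0512 g 0.0
scraper_grip [([0.5158, -0.0319, 0.0184], 0.85)]
scraper_tip [([0.6078, -0.0311, 0.0048], 0.76)]
turn [ 0.002 -0.006 -0.431] shift [-0.0755  0.3595 -0.0139]
```

View pics/w6.png

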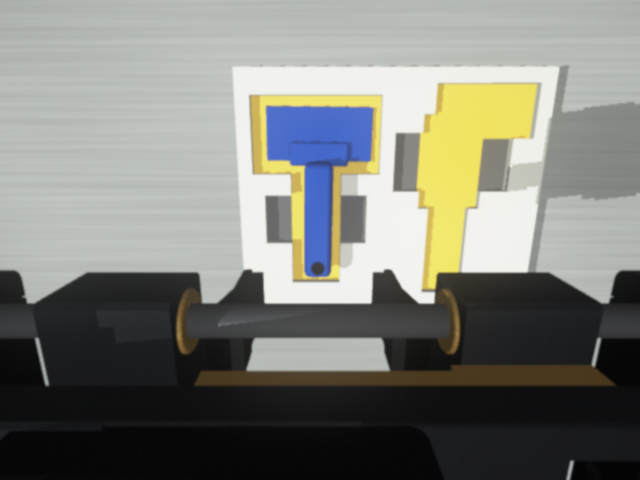

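The scraper lies flat in its T pocket with yellow all round, blade edge at rows 105–160, u 265–372. Next is the caliper.

move_arm:
  commands:
    - [0,0,-0.08,-0.01,0.045,-0.01,0.087]
    - [0,0,-0.16,-0.02,0.09,-0.02,0.087]
    - [0,0,-0.24,-0.03,0.135,-0.03,0.087]
    - [0,0,-0.32,-0.04,0.18,-0.035,0.087]
    - [0,0,-0.43,-0.05,0.225,-0.035,0.087]

```text
clock: 10.2
tool_pos: [0.463, -0.2572, 0.2179]
tool_rot: [-3.068, -0.675, 0.001]
contact_force: [1.1, -0.3, -0.1]
gripper_width: 0.997
grasp_force: 0.0
```

move_arm:
  commands:
    - [0,0,0,-0.04,0.02,0,0.087]
    - [0,0,0,-0.08,0.05,0,0.087]
    - [0,0,0,-0.088,0.11,0,0.087]
    - [0,0,0,-0.088,0.11,0,0.087]
    - [0,0,0,-0.088,0.11,0,0.087]

```text
clock: 10.7
tool_pos: [0.4289, -0.3936, 0.2165]
tool_rot: [-3.068, -0.663, 0.002]
contact_force: [0.4, -0.0, 0.3]
gripper_width: 1.002
grasp_force: 0.0
```

move_arm:
  commands:
    - [0,0,0,0,0,0,0.087]
    - [0,0,0,0,0,0,0.087]

```text
clock: 10.9
tool_pos: [0.4301, -0.39, 0.218]
tool_rot: [-3.067, -0.673, 0.001]
contact_force: [-0.0, 0.1, 0.6]
gripper_width: 0.997
grasp_force: 0.0
```

```bash
python3 - <<'E'
from h import *
st()
k,p,d=look('wrist',['caliper_grip','caliper_tip'],'w7.png')
h=cv2.cvtColor(p,cv2.COLOR_BGR2HSV)
m=cv2.inRange(h,(105,130,40),(130,255,255));m=cv2.morphologyEx(m,cv2.MORPH_CLOSE,np.ones((15,15)))
n,l,s,_=cv2.connectedComponentsWithStats(m)
for i in range(1,n):
    if s[i,4]>400:
        v,u=np.nonzero(l==i);P=world(k,u.astype(float),v,.02)[:,:2]
        print(s[i],cv2.minAreaRect((P*1000).astype(np.float32)))
go([.459,-.385,.1],24.6)
E
```

```text
t 10.9 pos [ 0.4301 -0.39    0.218 ] yaw 24.7 z [-0.001  0.001 -1.   ] q [ 0.9   0.35 -0.3   1.77  0.12  1.04 -0.58] F [-0.   0.1  0.6] w 0.0868 g 0.0
caliper_grip [([0.4552, -0.5419, 0.0062], 0.61), ([0.4613, -0.3808, 0.0069], 0.58)]
caliper_tip [([0.5185, -0.4249, -0.0001], 0.69), ([0.522, -0.5325, -0.0004], 0.59)]
[ 309  154   36   63 1454] ((457.32464599609375, -385.9228210449219), (58.83650588989258, 32.0914192199707), 26.932722091674805)
[ 437  223   61   63 2016] ((453.6839904785156, -541.6237182617188), (64.3352279663086, 32.922183990478516), 63.579219818115234)
turn [-0.    -0.     0.002] shift [0.0288 0.0068 0.1187]
```

View pics/w7.png

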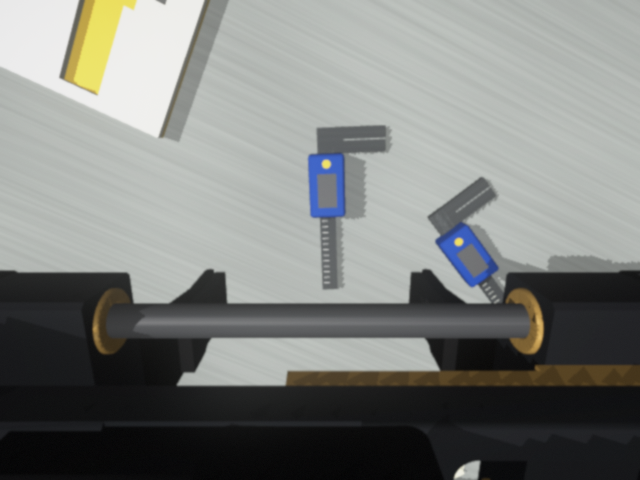

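The target caliper is upright in the view, body (327,185), jaws to the right at row 138, beam down to (333,288). The second one at (466,255) is well clear. I approach the first.

move_arm:
  commands:
    - [0,0,-0.035,0.028,0.0065,0.04,0.087]
    - [0,0,-0.035,0.028,0.0065,0.08,0.087]
    - [0,0,-0.035,0.028,0.0065,0.12,0.087]
    - [0,0,-0.035,0.028,0.0065,0.14,0.087]
    - [0,0,-0.035,0.028,0.0065,0.14,0.087]

```text
clock: 11.55
tool_pos: [0.456, -0.3845, 0.0755]
tool_rot: [-3.052, -0.723, 0.007]
contact_force: [0.2, -0.8, -0.0]
gripper_width: 0.998
grasp_force: 0.0
```

move_arm:
  commands:
    - [0,0,0,0,0,0,0.087]
    - [0,0,0,0,0,0,0.087]

```text
clock: 11.75
tool_pos: [0.4592, -0.3871, 0.0805]
tool_rot: [3.055, 0.722, 0.004]
contact_force: [-0.1, -0.7, 0.9]
gripper_width: 1.001
grasp_force: 0.0
```

```bash
python3 - <<'E'
from h import *
st()
k,p,d=look('wrist',['caliper_grip','caliper_tip'],'w8.png')
h=cv2.cvtColor(p,cv2.COLOR_BGR2HSV)
m=cv2.inRange(h,(105,130,40),(130,255,255));m=cv2.morphologyEx(m,cv2.MORPH_CLOSE,np.ones((25,25)))
n,l,s,_=cv2.connectedComponentsWithStats(m)
for i in range(1,n):
    if s[i,4]>400:
        v,u=np.nonzero(l==i);P=world(k,u.astype(float),v,.02)[:,:2]
        print(s[i],cv2.minAreaRect((P*1000).astype(np.float32)))
go([.458,-.385,.016],26.7)
E
```

```text
t 11.75 pos [ 0.4592 -0.3871  0.0805] yaw 26.6 z [ 0.003 -0.002 -1.   ] q [ 0.84  0.54 -0.28  1.85  0.2   0.78 -0.65] F [-0.1 -0.7  0.9] w 0.0871 g 0.0
caliper_grip [([0.4606, -0.3811, 0.0085], 0.92)]
caliper_tip [([0.5213, -0.5337, -0.0003], 0.8), ([0.5195, -0.4231, 0.0036], 0.79)]
[ 287  210   56   94 3505] ((459.1061706542969, -385.04071044921875), (58.546199798583984, 32.582401275634766), 26.588680267333984)
turn [ 0.003 -0.001 -0.002] shift [ 0.0003 -0.0024  0.0642]
```

View pics/w8.png

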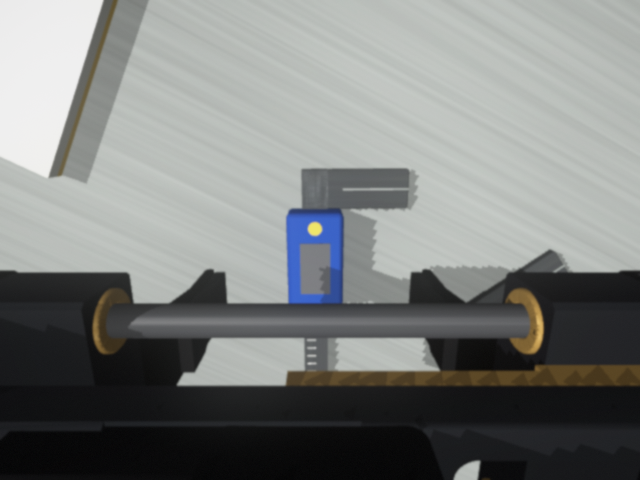

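Caliper is centred between the fingers. Descend and grip.

move_arm:
  commands:
    - [0,0,0,0.001,-0.002,0.03,0.087]
    - [0,0,0,0.001,-0.002,0.053,0.087]
    - [0,0,0,0.001,-0.002,0.063,0.087]
    - [0,0,0,0.001,-0.002,0.063,0.087]
    - [0,0,0,0.001,-0.002,0.063,0.087]

```text
clock: 12.4
tool_pos: [0.4586, -0.3848, 0.0164]
tool_rot: [3.056, 0.722, 0.002]
contact_force: [-0.7, 0.0, 0.8]
gripper_width: 1.0
grasp_force: 0.0
```

move_arm:
  commands:
    - [0,0,0,0,0,0,0.02]
    - [0,0,0,0,0,0,0.02]
    - [0,0,0,0,0,0,0.02]
    - [0,0,0,0,0,0,0.02]
    - [0,0,0,0,0,0,0.02]
  newtons: 40

```text
clock: 12.9
tool_pos: [0.4579, -0.3843, 0.0156]
tool_rot: [3.057, 0.722, 0.0]
contact_force: [-0.0, -1.1, -0.4]
gripper_width: 0.631
grasp_force: 0.0
```

move_arm:
  commands:
    - [0,0,0,0,0,0,0.02]
    - [0,0,0,0,0,0,0.02]
    - [0,0,0,0,0,0,0.02]
    - [0,0,0,0,0,0,0.02]
    - [0,0,0,0,0,0,0.02]

```text
clock: 13.4
tool_pos: [0.458, -0.3844, 0.0156]
tool_rot: [3.057, 0.722, 0.0]
contact_force: [0.4, -0.5, 0.1]
gripper_width: 0.387
grasp_force: 40.0
```

```bash
python3 -c "
from h import *
st();go([.564,-.145,.11],0)"
```

```text
t 13.4 pos [ 0.458  -0.3844  0.0156] yaw 26.6 z [ 0. -0. -1.] q [ 0.81  0.63 -0.25  1.88  0.24  0.66 -0.69] F [ 0.4 -0.5  0.1] w 0.0337 g 40.0
turn [ 0.    -0.     0.464] shift [ 0.2019 -0.1667 -0.0945]
```

move_arm:
  commands:
    - [0,0,0,0,0,-0.01,0.02]
    - [0,0,0,0,0,-0.03,0.02]
    - [0,0,0,0,0,-0.06,0.02]
    - [0,0,0,0,0,-0.094,0.02]
    - [0,0,0,0,0,-0.094,0.02]

```text
clock: 13.9
tool_pos: [0.4608, -0.386, 0.1149]
tool_rot: [3.05, 0.72, 0.01]
contact_force: [1.1, -0.8, -0.7]
gripper_width: 0.388
grasp_force: 40.0
```

move_arm:
  commands:
    - [0,0,0.09,0.032,-0.026,0,0.02]
    - [0,0,0.18,0.064,-0.052,0,0.02]
    - [0,0,0.27,0.096,-0.08,0,0.02]
    - [0,0,0.36,0.13,-0.108,0,0.02]
    - [0,0,0.464,0.16,-0.132,0,0.02]

```text
clock: 14.4
tool_pos: [0.5421, -0.192, 0.1093]
tool_rot: [-3.141, 0.005, 0.001]
contact_force: [0.2, 0.1, -1.9]
gripper_width: 0.384
grasp_force: 40.0
```

```bash
python3 -c "
from h import *
st();go([.564,-.145,.11],0)"
```

```text
t 14.4 pos [ 0.5421 -0.192   0.1093] yaw -0.2 z [-0.001  0.001 -1.   ] q [ 0.43  0.46 -0.22  1.89  0.13  0.81 -1.43] F [ 0.2  0.1 -1.9] w 0.0334 g 40.0
turn [-0.001  0.001 -0.003] shift [ 0.0218 -0.0471 -0.0007]
```

move_arm:
  commands:
    - [0,0,0,0.011,-0.024,0,0.02]
    - [0,0,0,0.022,-0.047,0,0.02]
    - [0,0,0,0.022,-0.047,0,0.02]
    - [0,0,0,0.022,-0.047,0,0.02]
    - [0,0,0,0.022,-0.047,0,0.02]

```text
clock: 14.9
tool_pos: [0.5631, -0.1491, 0.1093]
tool_rot: [3.141, -0.003, -0.002]
contact_force: [1.1, 0.6, -1.1]
gripper_width: 0.387
grasp_force: 40.0
```

```bash
python3 - <<'E'
from h import *
st()
k,p,d=look('wrist',['caliper_tip','caliper_pocket_tip','caliper_pocket'],'w9.png')
go([.564,-.145,.0196],0)
np.savez('k9.npz',R=k['R'],t=k['t'])
E
```

```text
t 14.9 pos [ 0.5631 -0.1491  0.1093] yaw -0.1 z [-0.001 -0.001 -1.   ] q [ 0.35  0.47 -0.22  1.87  0.14  0.82 -1.51] F [ 1.1  0.6 -1.1] w 0.0337 g 40.0
caliper_tip [([0.6034, -0.2109, 0.0938], 0.91), ([0.6854, -0.3004, 0.0019], 0.71)]
caliper_pocket_tip [([0.6058, -0.2042, 0.0059], 0.68)]
caliper_pocket []
turn [ 0.     0.    -0.002] shift [ 0.0006 -0.004   0.0899]
```

View pics/w9.png

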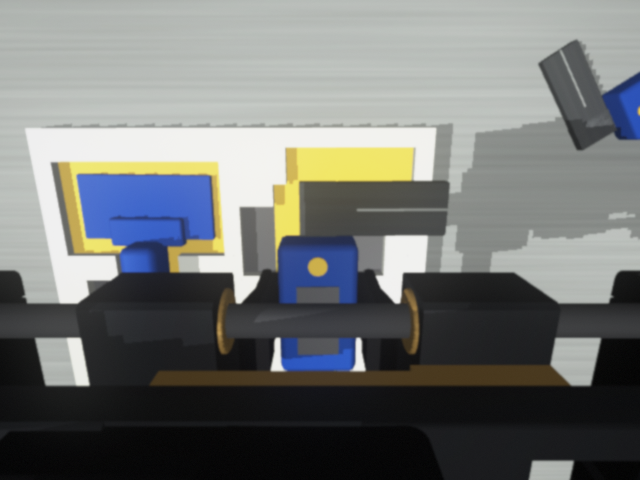

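Caliper is held straight, jaws' far edge at row 181 and tip at u=447. The pocket's far edge is at row 148, its right edge at u=414.

```bash
python3 - <<'E'
from h import *
k=bot.get_calibration('wrist');f=np.load('k9.npz');k['R'],k['t']=f['R'],f['t']
zj=.1093-.0156+.006;zb=.1093-.0156+.02
for n,u,v,z in[('jaw L far',301,181,zj),('jaw R far',447,181,zj),('jaw R near',445,234,zj),('body fl',282,237,zb),('body fr',355,237,zb),('pk far L',286,149,.004),('pk far R',414,149,.004),('notch L',241,240,.004),('notch R',383,240,.004),('notch top',260,207,.004),('notch bot',258,275,.012)]:
    print(n,world(k,np.array([u*1.]),np.array([v*1.]),z)[0].round(4))
E
```

```text
jaw L far [ 0.6155 -0.1418  0.0997]
jaw R far [ 0.6154 -0.2043  0.0997]
jaw R near [ 0.5919 -0.2056  0.0997]
body fl [ 0.5945 -0.1344  0.1137]
body fr [ 0.5944 -0.164   0.1137]
pk far L [ 0.6258 -0.1278  0.004 ]
pk far R [ 0.6257 -0.2138  0.004 ]
notch L [ 0.5624 -0.094   0.004 ]
notch R [ 0.5622 -0.1958  0.004 ]
notch top [ 0.5863 -0.1086  0.004 ]
notch bot [ 0.5387 -0.1064  0.012 ]
```

move_arm:
  commands:
    - [0,0,0,0,-0.0035,0.02,0.02]
    - [0,0,0,0,-0.0035,0.045,0.02]
    - [0,0,0,0,-0.0035,0.065,0.02]
    - [0,0,0,0,-0.0035,0.075,0.02]
    - [0,0,0,0,-0.0035,0.079,0.02]

```text
clock: 15.6
tool_pos: [0.5634, -0.1445, 0.0296]
tool_rot: [-3.141, 0.001, 0.002]
contact_force: [-0.2, -0.4, -1.4]
gripper_width: 0.384
grasp_force: 40.0
```

move_arm:
  commands:
    - [0,0,0,0,0,0.004,0.02]
    - [0,0,0,0,0,0.007,0.02]
    - [0,0,0,0,0,0.01,0.02]
    - [0,0,0,0,0,0.011,0.02]
    - [0,0,0,0,0,0.011,0.02]

```text
clock: 16.1
tool_pos: [0.5641, -0.1442, 0.0197]
tool_rot: [3.141, -0.0, 0.001]
contact_force: [-0.3, 0.3, -0.7]
gripper_width: 0.387
grasp_force: 40.0
```

```bash
python3 -c "
from h import *
st();go([.563,-.1455,.0196],0)"
```

```text
t 16.1 pos [ 0.5641 -0.1442  0.0197] yaw -0.0 z [ 0. -0. -1.] q [ 0.32  0.6  -0.19  1.92  0.18  0.64 -1.55] F [-0.3  0.3 -0.7] w 0.0337 g 40.0
turn [ 0. -0. -0.] shift [-0.0011  0.0013  0.0001]
```

At floor height. Release and rise.

move_arm:
  commands:
    - [0,0,0,0,0,0,0.052]
    - [0,0,0,0,0,0,0.052]
    - [0,0,0,0,0,0,0.052]
    - [0,0,0,0,0,0,0.052]
    - [0,0,0,0,0,0,0.052]

```text
clock: 16.6
tool_pos: [0.5641, -0.1442, 0.0197]
tool_rot: [3.141, -0.0, 0.0]
contact_force: [-0.4, 0.2, 0.2]
gripper_width: 0.595
grasp_force: 0.0
```

move_arm:
  commands:
    - [0,0,0,0,0,-0.015,0.052]
    - [0,0,0,0,0,-0.04,0.052]
    - [0,0,0,0,0,-0.08,0.052]
    - [0,0,0,0,0,-0.12,0.052]
    - [0,0,0,-0.02,0,-0.16,0.052]

```text
clock: 17.1
tool_pos: [0.5458, -0.1437, 0.1825]
tool_rot: [-3.142, -0.001, -0.006]
contact_force: [0.9, -0.3, 0.8]
gripper_width: 0.601
grasp_force: 0.0
```

move_arm:
  commands:
    - [0,0,0,-0.04,0,-0.03,0.052]
    - [0,0,0,-0.05,0,-0.05,0.052]
    - [0,0,0,-0.05,0,-0.05,0.052]
    - [0,0,0,-0.05,0,-0.05,0.052]

```text
clock: 17.5
tool_pos: [0.4943, -0.1442, 0.2306]
tool_rot: [3.141, -0.0, 0.004]
contact_force: [-0.4, -0.2, -0.3]
gripper_width: 0.601
grasp_force: 0.0
```

```bash
python3 -c "
from h import *
st();look('wrist',['caliper_grip','caliper_tip','scraper_grip','scraper_tip'],'w10.png')"
```

```text
t 17.5 pos [ 0.4943 -0.1442  0.2306] yaw -0.0 z [ 0.002 -0.001 -1.   ] q [ 0.42  0.23 -0.25  1.91  0.07  1.01 -1.44] F [-0.4 -0.2 -0.3] w 0.0522 g 0.0
caliper_grip [([0.6582, -0.3701, 0.0074], 0.92), ([0.5654, -0.1355, 0.0107], 0.88)]
caliper_tip [([0.6043, -0.2034, 0.0063], 0.93)]
scraper_grip [([0.5151, -0.0335, 0.0201], 0.76)]
scraper_tip [([0.6082, -0.0332, 0.008], 0.69), ([0.6132, -0.0277, 0.002], 0.42)]
```

View pics/w10.png

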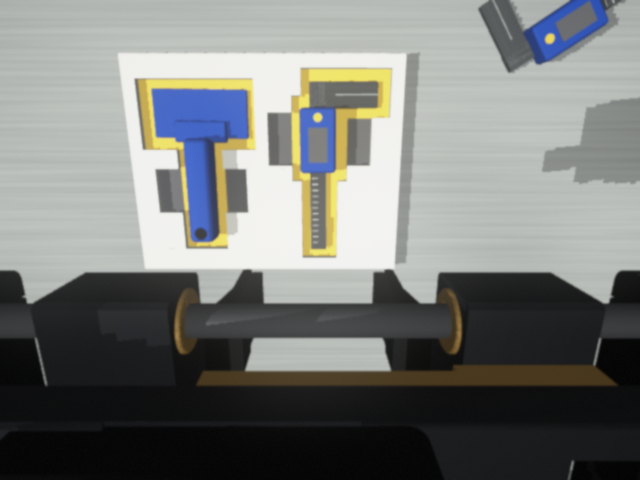

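Both tools lie flat in their pockets with yellow margin all round: scraper at (200,165), caliper at (318,160). I hand in.

```bash
python3 -c "
from station import bot
print(bot.finish_job())"
```

```text
the job is handed in; nothing more can be done
None
```

The blue scraper and the caliper nearest the base both lie flat, the right way round, in their tray pockets; the job was handed in at about 17.7 s on the robot's clock, and the judge's result was not reported.

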